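# Walk a plaster mould round and square it to the fence

### The job

Walk the heavy plaster mould round by pushing opposite corners in turn with the fingers, so that its middle stays within 3 cm of where it stands, until one of its two long sides (either will do) squarely faces the wooden fence. Then push it across the bench until that long side lies flat against the fence, between the fence's ends. Only push: do not lift, tip or grip anything, leave the cup, the jar and the brush where they are, and take the hand away at the end.

Things in the scene. Friction and masses are not known exactly. Their poses are not given: they have to be found in the camera images.
- mould: heavy off-white plaster mould: a loose block 150 (its x) by 100 (its y) by 60 mm high, about 0.9 kg, brown seam line round it, dark round pour hole in the middle of the top, blue dot near each top corner. Origin at the centre of its underside, z up. Long sides: the faces 50 mm from the origin along +y and -y. Its centre starts 170 to 220 mm in front of the fence; it slides under 3 to 12 N.
- fence: fixed dark wooden batten 360 mm long (its x), 30 mm thick, 45 mm high, held by two lighter blocks behind it, on the robot's left of the mould. Origin at bench height in the middle of its working face, the upright face that looks along its -y at the mould; the wood lies from y = 0 to +30 mm in its own frame, the mould at negative y.
- cup: white cup without a handle, 74 mm across, 72 mm high, loose, standing behind the fence; origin at the centre of its underside. To be left alone.
- jar: small round jar with a blue cap, 60 mm across, 70 mm high, loose, standing on the side of the mould away from the fence; origin at the centre of its underside. To be left alone.
- brush: brush about 160 mm long, lying loose on the bench on the side of the mould away from the fence; origin at the middle of its underside, its x along the handle. To be left alone.
Not all that is in view belongs to the job. What is meant by the mould is not green or yellow, and is the larger of those in its own colour.

How it is judged:
By the outcome, as a careful person would: the job done as asked, in the order asked, and still so for the second after the job is handed in, with the robot touching nothing.
It also fails if it takes over 67 s, if anything falls off the work surface, if the arm or the gripper's body presses on something with over 40 N, if the wrist force passes 120 N, or if a joint passes its speed limit or range.

### The arm

A 7-joint arm with a two-finger parallel gripper is mounted at the origin on the work surface. World frame = base frame: x ahead of the robot, y to its left, z up, the work surface at z = 0. Lengths are in m, angles in rad, forces in N, time in s.
With the tool pointing down it reaches from about 0.35 to 0.9 m from the base axis. Payload 19.9 kg.
Tool frame: the origin (TCP) lies at the very end of the fingers, on their centre line; the grasp point (between the pads) lies 19 mm behind it; z points along the fingers, y is the line along which they close (so a half turn about z gives the same grasp; the last joint's range is limited). The gripper opens to 85 mm and grips with 20 to 120 N. Pads are 22 mm wide; open, the fingers measure 114 mm over their backs; the gripper's body (76 mm by 85 mm) begins 54 mm behind the grasp point. The pads swing forward as they close: fully open they stand 13 mm farther back than shut.
Start: joints at [-1.278, 0.417, -0.01, 1.614, 0.005, 1.111, -0.053], TCP at [0.205, 0.59, 0.231] pointing down, gripper open.
Joint ranges: [-2.81, 2.81], [-0.39, 2.02], [-1.27, 1.25], [0.06, 2.57], [-1.19, 4.33], [0.19, 2], [-2.82, 2.82]. Speed limits (rad/s): [1.89, 1.89, 2.39, 2.39, 3.01, 3.01, 3.01].

### API

Orientations are given as a 3x3 rotation matrix whose columns are the frame's x, y, z axes.
In Python, from rig import manip, capture, job, recognise, outline_of, place_of gives the robot as it stands.
- The arm moves only by the tool jog_arm, never from a script. Its argument "deltas" is a list of rows, each a list of 3 entries, a list of its own where there are three numbers: the gripper's target within -1 to 1 (shut at 1, half-way at 0, fully open at -1), then the shift along the tool's x, y, z in m, then the turn about the tool's z in degrees. A call has 1 to 5 rows; each row shifts and turns the commanded pose from where the row before left it, along the tool's axes as they then stand; what a row does not reach is not made up. A row lasts 1/12 s, in which the tool goes at most 41.7 mm and 7.16 degrees, less where a joint would pass 70% of its speed; a pose out of reach is approached as far as the arm can. A call with a gripper value outside its range is refused whole. The fingers move at their own pace and stop on an object; "squeeze" is the grip in N (left out, the last holds). Time passes only in rows, so rows that do not move let the fingers close. It gives the time, the measured TCP pose, the force, the opening and the grip force at its end, in the units of the state.
- manip.get_obs(): the state, without advancing time (a new reading comes with each control period).
- capture(name): name is "side" or "top" or "wrist"; returns a dict with "pixels" (420x560x3 uint8, blue, green, red), "fx", "fy", "cx", "cy" (pixels), "view" (4x4, takes a point from world to camera coordinates). Camera axes: x right, y up, looking along -z (the intrinsics and any distortion apply to the point x, -y, -z); pixel columns grow to the right and rows downward; lengths in m; the calibration is good to about 2 mm. The wrist camera is an equidistant fisheye: a pixel r from the principal point sees the ray r / f radians off the axis. A picture is of the moment at which its call begins. There is no depth.
- job.finish_job(): hands the job in; it is judged then, once.
Trained networks look in the newest picture that a camera, given by its name, has taken for a name from the list of things; names that differ only in an ending like _2 or _b are one class to them, and where a whole thing is asked for, a point or a joint stands for the part that bears it (a point fixed in the world has none). Each returns a list of dicts, best first, with "score" (0 to 1); they miss things now and then, are a little off and sometimes report something else, mostly with a low value. They report only what shows in the picture. A call takes as long as a camera call. They do not tell look-alikes from the thing itself.
- recognise(camera, thing): "at" ([column, row] in pixels, amid what is visible of it).
- outline_of(camera, thing): "pixels" (420x560 bool, what is visible of it) and "at" ([column, row] in pixels, amid what is visible of it).
- place_of(camera, thing): "at" ([column, row] in pixels: a listed point, or the origin of a listed thing).
The state is a dict: "time_s": time; "qpos": joint angles; "joint_velocities": joint speeds; "effort": joint torques, N m; "tcp_pos": TCP position; "eef_rot": TCP orientation; "force": force on the tool from outside, world axes, zero at the start; "wrist_torque": the same for the moment, N m; "finger_gap": opening from 0.0 (shut) to 1.0 (fully open); "gripper_force": force on a finger pad.
Only numpy, scipy, OpenCV 4.12 (cv2) and the standard library are available. Lean on these libraries where they do the work, as an engineer would, in place of code of your own. Each camera call takes 0.05 s, during which the arm holds its last target. There are 200 camera calls.

## Working session

There is one attempt and no reset: what is moved stays moved. The work goes in short steps, Python scripts to look and compute and a tool call to move; the robot and the scene stay as the last step left them, time stands still between calls to the robot, and variables do not carry over. Pictures are saved under pics/ and viewed, at most 10 in all, crops included, and the job is handed in when it is done.

Besides the shell and the picture viewer there is one more tool, called after "Request:" as name(argument=value, ...), one argument or row to a line, values as JSON. jog_arm: Moves the arm, as the interface text tells. Its arguments: {"type":"object","properties":{"deltas":{"type":"array"},"squeeze":{"type":"number"}},"required":["deltas"]}

```bash
ls; mkdir -p pics
python3 - <<'E'
from rig import manip, capture, recognise, place_of
import cv2,numpy as np
o=manip.get_obs(); print(o['time_s'],o['tcp_pos'],np.round(o['eef_rot'],3).tolist())
for c in ['top','side']:
    d=capture(c); cv2.imwrite(f'pics/{c}0.png',d['pixels'])
    print(c,d['fx'],d['fy'],d['cx'],d['cy'],np.round(d['view'],3).tolist(),[k for k in d])
    for t in ['mould','fence','cup','jar','brush']:
        print(t,[(np.round(r['at']).tolist(),round(r['score'],2)) for r in recognise(c,t)],[(np.round(r['at']).tolist(),round(r['score'],2)) for r in place_of(c,t)])
E
```

```text
pics
0.0 [0.20523571 0.58997192 0.2306534 ] [[-0.945, 0.329, -0.0], [0.329, 0.945, -0.001], [-0.0, -0.001, -1.0]]
top 401.19472790681107 401.19472790681107 281.01781370961163 208.29777664141974 [[-0.014, -1.0, -0.014, 0.018], [0.987, -0.016, 0.16, -0.608], [-0.161, -0.012, 0.987, -0.676], [0.0, 0.0, 0.0, 1.0]] ['pixels', 'fx', 'fy', 'cx', 'cy', 'view']
mould [([323.0, 333.0], 0.96), ([324.0, 217.0], 0.8), ([297.0, 101.0], 0.73), ([405.0, 120.0], 0.71)] [([321.0, 329.0], 0.83), ([326.0, 219.0], 0.76), ([297.0, 106.0], 0.62)]
fence [([208.0, 233.0], 0.66)] [([219.0, 227.0], 0.72)]
cup [([145.0, 212.0], 0.81)] [([153.0, 216.0], 0.96), ([320.0, 219.0], 0.4)]
jar [([436.0, 301.0], 0.56)] [([429.0, 296.0], 0.72)]
brush [([446.0, 196.0], 0.6)] [([444.0, 206.0], 0.86)]
side 521.3309035395857 521.3309035395857 264.2188590884432 211.76644940992304 [[0.997, -0.071, -0.004, -0.591], [0.057, 0.772, 0.632, -0.059], [-0.042, -0.631, 0.775, -1.089], [0.0, 0.0, 0.0, 1.0]] ['pixels', 'fx', 'fy', 'cx', 'cy', 'view']
mould [([165.0, 245.0], 0.93), ([373.0, 310.0], 0.92), ([374.0, 214.0], 0.76), ([268.0, 240.0], 0.68)] [([270.0, 249.0], 0.95), ([374.0, 317.0], 0.87), ([165.0, 252.0], 0.6), ([371.0, 223.0], 0.57)]
fence [([269.0, 243.0], 0.35)] [([255.0, 185.0], 0.94), ([291.0, 362.0], 0.54), ([189.0, 341.0], 0.15)]
cup [([260.0, 126.0], 0.67)] [([262.0, 142.0], 0.92)]
jar [([191.0, 331.0], 0.67)] [([191.0, 337.0], 0.85)]
brush [([299.0, 363.0], 0.55)] [([293.0, 365.0], 0.9)]
```

View pics/top0.png

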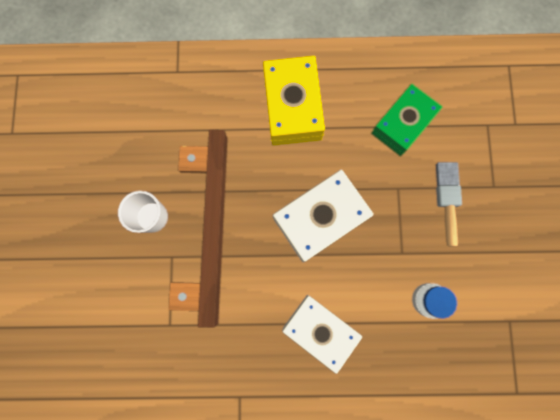

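View pics/side0.png

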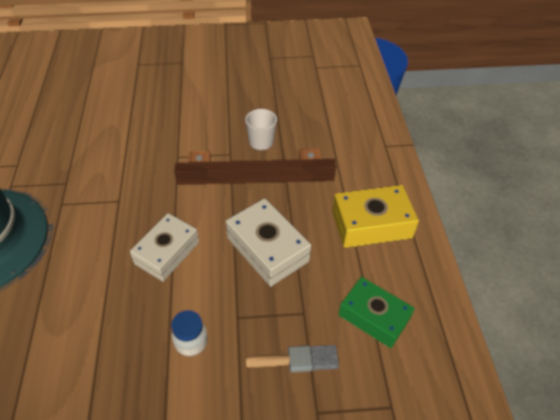

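Candidates for the mould in the top view are large white (323,214), small white (322,335), yellow (295,97) and green (408,118). I choose the large white one at (323,214). Next I'll measure its pose and check it in a crop.

```bash
cat > h.py <<'E'
import numpy as np, cv2
from scipy.optimize import minimize
from rig import manip, capture, recognise, place_of, outline_of
def proj(d,P):
    P=np.atleast_2d(P); c=P@d['view'][:3,:3].T+d['view'][:3,3]
    return np.c_[d['cx']+d['fx']*c[:,0]/-c[:,2], d['cy']-d['fy']*c[:,1]/-c[:,2]]
def ray(d,uv,z):
    R=np.array(d['view'])[:3,:3];t=np.array(d['view'])[:3,3]
    v=R.T@np.array([(uv[0]-d['cx'])/d['fx'],-(uv[1]-d['cy'])/d['fy'],-1]); o=-R.T@t
    return o+v*(z-o[2])/v[2]
def box(p,x0,x1,y0,y1,h):
    c,s=np.cos(p[2]),np.sin(p[2])
    L=np.array([[x,y,z] for x in(x0,x1) for y in(y0,y1) for z in(0,h)])
    return np.c_[p[0]+c*L[:,0]-s*L[:,1],p[1]+s*L[:,0]+c*L[:,1],L[:,2]]
def hull(d,B): return cv2.convexHull(proj(d,B).astype(np.float32))
def sil(d,B,shape=(420,560)):
    m=np.zeros(shape,np.uint8); cv2.fillConvexPoly(m,np.round(hull(d,B)*16).astype(np.int32),255,shift=4,lineType=cv2.LINE_AA); return m/255.
def fit(views,p0,dims,step=(.015,.015,.15)):
    """views: list of (d, mask); least-squares silhouette match"""
    f=lambda p: sum(((sil(d,box(p,*dims))-m)**2).sum() for d,m in views)
    p=np.array(p0,float)
    for k in (1,.3):
        S=np.vstack([p]+[p+np.eye(3)[i]*step[i]*k for i in range(3)])
        r=minimize(f,p,method='Nelder-Mead',options=dict(initial_simplex=S,xatol=1e-4,fatol=.5)); p=r.x
    return p,r.fun
MD=(-.075,.075,-.05,.05,.06); FD=(-.18,.18,0,.03,.045)
def mould(p0,cams=('top','side'),verbose=0):
    V=[];D={}
    for c in cams:
        d=capture(c); D[c]=d; uv=proj(d,[[p0[0],p0[1],.05]])[0]
        L=[o for o in outline_of(c,'mould') if np.hypot(*(np.array(o['at'])-uv))<35]
        if L:
            V.append((d,L[0]['pixels'].astype(float)))
            if verbose: print(c,L[0]['score'],L[0]['pixels'].sum())
    return fit(V,p0,MD),D,V
E
python3 - <<'E'
from h import *
d=capture('top')
c=ray(d,(323,214),.06); print(c)
(p,e),D,V=mould([c[0],c[1],np.radians(-60)],verbose=1); print('mould',p,np.degrees(p[2]),e)
for v in V: 
    q,e=fit([v],p,MD); print(q,np.degrees(q[2]),e)
F=[]
for cn in D:
    L=outline_of(cn,'fence'); print([(np.round(o['at']),o['score'],o['pixels'].sum()) for o in L])
    P=[o for o in L if np.hypot(*(np.array(o['at'])-proj(D[cn],[[.62,.2,.03]])[0]))<60]
    if P:F.append((D[cn],P[0]['pixels'].astype(float)))
a=ray(D['top'],(222,130),.0);b=ray(D['top'],(214,328),.0);m=(a+b)/2;print(a,b)
yaw=np.arctan2(*(a-b)[[1,0]])
for s in [F]+[[x] for x in F]:
    f,e=fit(s,[m[0],m[1],yaw],FD); print('fence',f,np.degrees(f[2]),e)
im=D['top']['pixels'].copy()
from h import fit
for cn in ['top']:
    cv2.polylines(im,[np.round(hull(D[cn],box(p,*MD))).astype(np.int32)],1,(0,0,255),1)
    f,e=fit(F,[m[0],m[1],yaw],FD)
    cv2.polylines(im,[np.round(hull(D[cn],box(f,*FD))).astype(np.int32)],1,(0,255,0),1)
    for t,z in (('jar',0),('brush',0),('cup',0)): 
        r=place_of(cn,t); print(t,ray(D[cn],r[0]['at'],z))
cv2.imwrite('pics/fit.png',cv2.resize(im[110:350,120:400],None,fx=2.4,fy=2.4))
E
```

```text
[ 0.59452602 -0.06583832  0.06      ]
top 0.73 4707
side 0.9 4409
mould [ 0.5935876  -0.06557755 -0.98960406] -56.70013622983959 448.70499038831224
[ 0.59374589 -0.06592617 -0.9901875 ] -56.73356449528602 245.14798923490966
[ 0.59369544 -0.06494892 -1.0037689 ] -57.511721475619304 196.25297962322185
[(array([210., 234.]), 0.91, np.int64(5485))]
[(array([257., 172.]), 0.7, np.int64(3918))]
[0.77612374 0.12499487 0.        ] [0.39379655 0.1359424  0.        ]
fence [ 0.58119993  0.12157007 -0.03948134] -2.262113893341536 2484.3095578623606
fence [ 0.58034876  0.12142515 -0.03936024] -2.255175438562007 1763.5111264898117
fence [ 0.58118926  0.12283704 -0.04616439] -2.645024691346296 708.5878508266051Traceback (most recent call last):
  File "<stdin>", line 23, in <module>
IndexError: list index out of range
```

Run:
```python
from h import *
p=[.5936,-.0656,-.9896]
D={}
F=[]
for cn in ('top','side'):
    d=capture(cn);D[cn]=d
    m=outline_of(cn,'fence')
    v=d['pixels'].max(2)
    B=cv2.dilate((sil(d,box([.581,.122,-.035],-.2,.2,-.015,.04,.055))>0).astype(np.uint8),None)
    k=((v<105)&(B>0)).astype(np.uint8); k=cv2.morphologyEx(k,cv2.MORPH_OPEN,np.ones((5,5)))
    F.append((d,k.astype(float))); print(cn,k.sum())
for s in [F]+[[x] for x in F]:
    f,e=fit(s,[.58,.122,-.035],FD); print('fence',f,np.degrees(f[2]),e)
f,e=fit(F,[.58,.122,-.035],FD)
im=D['top']['pixels'].copy()
cv2.polylines(im,[np.round(hull(D['top'],box(p,*MD))).astype(np.int32)],1,(0,0,255),1)
cv2.polylines(im,[np.round(hull(D['top'],box(f,*FD))).astype(np.int32)],1,(0,255,0),1)
for n,uv in dict(yel_bl=(272,143),yel_br=(325,139),jar=(430,300),grn_l=(373,133),smw_t=(308,297),smw_r=(361,338),brush=(440,175)).items(): print(n,ray(D['top'],uv,.0).round(3),ray(D['top'],uv,.05).round(3))
cv2.imwrite('pics/fit.png',cv2.resize(im[110:350,120:400],None,fx=2.4,fy=2.4))
```

```text
top 0
side 3714
fence [ 0.58146736  0.11873815 -0.03214081] -1.8415330254396935 4493.674048442907
fence [ 1.3081988  -0.14927946 -0.58235841] -33.36667897406242 0.0
fence [ 0.58104748  0.11810403 -0.03630117] -2.0799038819250417 255.7353633217993
yel_bl [0.747 0.025 0.   ] [0.731 0.024 0.05 ]
yel_br [ 0.754 -0.08   0.   ] [ 0.736 -0.075  0.05 ]
jar [ 0.439 -0.264  0.   ] [ 0.443 -0.247  0.05 ]
grn_l [ 0.764 -0.175  0.   ] [ 0.746 -0.164  0.05 ]
smw_t [ 0.448 -0.039  0.   ] [ 0.45  -0.036  0.05 ]
smw_r [ 0.373 -0.134  0.   ] [ 0.381 -0.125  0.05 ]
brush [ 0.676 -0.301  0.   ] [ 0.664 -0.281  0.05 ]
```

View pics/fit.png

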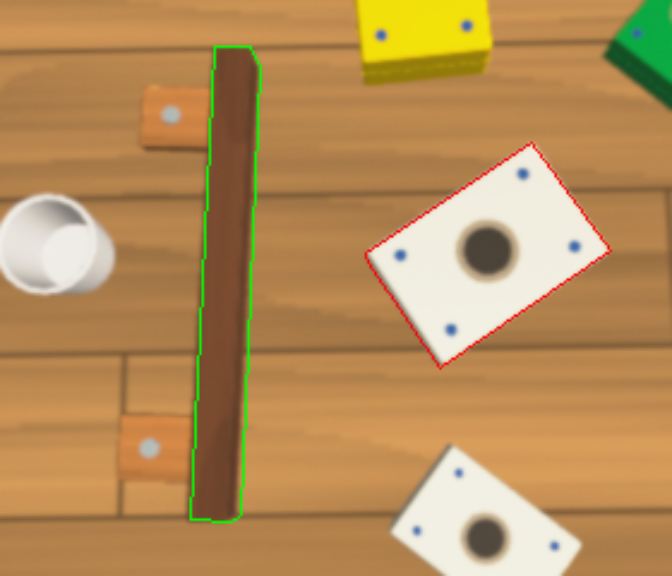

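The crop shows the large white block with four blue dots and a pour hole at about (487,250), and the red fit follows its edges. The green fit lies on the fence, so the choice holds. The plan is to work in fence axes: turn the tool to match them (tool x = toward the fence, tool y = along it), shut the fingers, then travel.

Request:
jog_arm(
  deltas=[
    [1,[0,0,0],6.6],
    [1,[0,0,0],6.6],
    [1,[0,0,0],6.6],
    [1,[0,0,0],6.6],
    [1,[0,0,0],6.6],
  ],
)

```text
time_s: 2.12
tcp_pos: [0.2054, 0.5902, 0.2313]
eef_rot: [[-0.609, 0.793, 0.0], [0.793, 0.609, -0.0], [-0.0, -0.0, -1.0]]
force: [-1.2, -0.1, -0.6]
finger_gap: 0.303
gripper_force: 0.0
```

Request:
jog_arm(
  deltas=[
    [1,[0,0,0],6.6],
    [1,[0,0,0],6.6],
    [1,[0,0,0],6.6],
    [1,[0,0,0],6.6],
    [1,[0,0,0],6.6],
  ],
)

```text
time_s: 2.53
tcp_pos: [0.2053, 0.5903, 0.2313]
eef_rot: [[-0.078, 0.997, -0.0], [0.997, 0.078, -0.0], [-0.0, -0.0, -1.0]]
force: [-0.2, -0.7, 0.8]
finger_gap: 0.001
gripper_force: 0.0
```

Request:
jog_arm(
  deltas=[
    [1,[0,0,0],6.9],
    [1,[-0.027,0.023,0],0],
    [1,[-0.027,0.023,0],0],
    [1,[-0.027,0.023,0],0],
    [1,[-0.027,0.023,0],0],
  ],
)

```text
time_s: 2.95
tcp_pos: [0.294, 0.4777, 0.2313]
eef_rot: [[0.036, 0.999, 0.0], [0.999, -0.036, 0.0], [0.0, 0.0, -1.0]]
force: [1.2, 0.5, 0.2]
finger_gap: -0.001
gripper_force: 0.0
```

Request:
jog_arm(
  deltas=[
    [1,[-0.027,0.023,0],0],
    [1,[-0.027,0.023,0],0],
    [1,[-0.027,0.023,0],0],
    [1,[-0.027,0.023,0],0],
    [1,[-0.027,0.023,0],0],
  ],
)

```text
time_s: 3.37
tcp_pos: [0.4042, 0.3385, 0.2315]
eef_rot: [[0.036, 0.999, 0.0], [0.999, -0.036, 0.0], [0.0, 0.0, -1.0]]
force: [0.4, 0.6, -0.3]
finger_gap: -0.003
gripper_force: 0.0
```

Request:
jog_arm(
  deltas=[
    [1,[-0.027,0.023,0],0],
    [1,[-0.027,0.023,0],0],
    [1,[-0.027,0.023,0],0],
    [1,[-0.027,0.023,0],0],
    [1,[-0.027,0.023,0],0],
  ],
)

```text
time_s: 3.78
tcp_pos: [0.5143, 0.1994, 0.2315]
eef_rot: [[0.036, 0.999, 0.0], [0.999, -0.036, 0.0], [0.0, 0.0, -1.0]]
force: [-0.1, 0.2, 0.2]
finger_gap: 0.0
gripper_force: 0.0
```

Request:
jog_arm(
  deltas=[
    [1,[-0.0317,0.0259,0],0],
    [1,[-0.0317,0.0259,0],0],
    [1,[-0.0317,0.0259,0],0],
    [1,[-0.0317,0.0259,0],0],
    [1,[-0.0317,0.0259,0],0],
  ],
)

```text
time_s: 4.2
tcp_pos: [0.638, 0.0361, 0.2314]
eef_rot: [[0.036, 0.999, 0.0], [0.999, -0.036, 0.0], [0.0, 0.0, -1.0]]
force: [-0.2, 0.6, 0.9]
finger_gap: -0.001
gripper_force: 0.0
```

Request:
jog_arm(
  deltas=[
    [1,[0,0,0.03],0],
    [1,[0,0,0.04],0],
    [1,[0,0,0.04],0],
    [1,[0,0,0.03],0],
    [1,[0,0,0.02],0],
  ],
)

```text
time_s: 4.62
tcp_pos: [0.6356, 0.0377, 0.0679]
eef_rot: [[0.036, 0.999, -0.003], [0.999, -0.036, -0.001], [-0.001, -0.003, -1.0]]
force: [-0.2, 0.6, 0.5]
finger_gap: -0.004
gripper_force: 0.0
```

```bash
cat >> h.py <<'E'
FR=np.array([.581,.1185,np.radians(-2.1)])
def toF(x,y,yaw=0.):
    c,s=np.cos(FR[2]),np.sin(FR[2]); dx,dy=x-FR[0],y-FR[1]
    return np.array([c*dx+s*dy,-s*dx+c*dy,(np.degrees(yaw-FR[2])+90)%180-90])
def report(p0,cams=('top','side')):
    (p,e),D,V=mould(p0,cams); o=manip.get_obs()
    q=[fit([v],p,MD) for v in V]
    print('t',o['time_s'],'mouldW',p.round(4),'F',toF(*p).round(4),'err',round(e),[ (toF(*a).round(4),round(b)) for a,b in q])
    t=toF(*o['tcp_pos'][:2]);print('tcpF',t[:2].round(4),'z',o['tcp_pos'][2].round(4),'force',o['force'])
    return p,D
E
python3 - <<'E'
from h import *
p,D=report([.5936,-.0656,-.9896])
a=D['top']['pixels'][60:330,170:420];b=D['side']['pixels'][120:330,120:370]
cv2.imwrite('pics/s1.png',np.hstack([cv2.resize(a,(400,432)),cv2.resize(b,(400,432))]))
E
```

```text
t 4.8167 mouldW [ 0.5936 -0.0652 -0.9962] F [ 1.93000e-02 -1.83200e-01 -5.49806e+01] err 559 [(array([ 1.92000e-02, -1.83400e-01, -5.47479e+01]), 347), (array([ 2.00000e-02, -1.82400e-01, -5.60998e+01]), 203)]
tcpF [ 0.0594 -0.0788] z 0.0721 force [-0.42552901 -0.34920004  1.22541307]
```

View pics/s1.png

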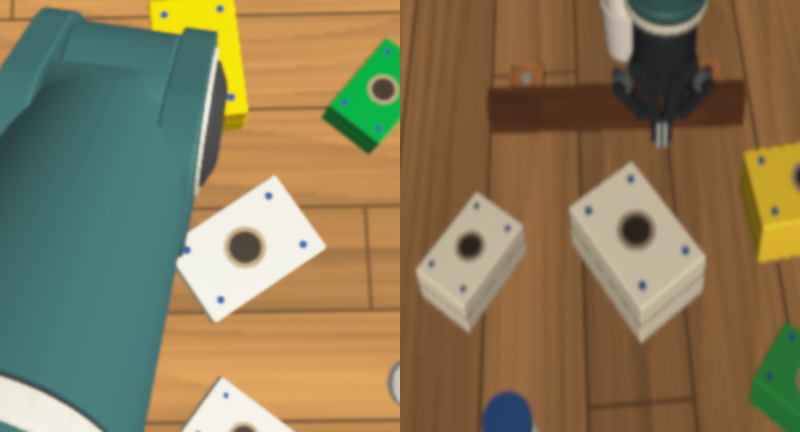

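The view shows the shut fingers at right (660,130), just beyond the mould's near-fence corner and clear of it. Next I lower and make the first push.

Request:
jog_arm(
  deltas=[
    [1,[0,0,0.025],0],
    [1,[0,0,0.022],0],
    [1,[0,0,0],0],
    [1,[-0.0058,-0.0082,0],0],
    [1,[-0.0058,-0.0082,0],0],
  ],
)

```text
time_s: 5.23
tcp_pos: [0.6208, 0.0263, 0.0264]
eef_rot: [[0.036, 0.999, 0.002], [0.999, -0.036, 0.0], [0.0, 0.002, -1.0]]
force: [-0.6, 0.3, 0.6]
finger_gap: 0.003
gripper_force: 0.0
```

Request:
jog_arm(
  deltas=[
    [1,[-0.0047,-0.0065,0],0],
    [1,[-0.0047,-0.0065,0],0],
    [1,[-0.0047,-0.0065,0],0],
    [1,[0,0,0],0],
  ],
)

```text
time_s: 5.57
tcp_pos: [0.5998, 0.0129, 0.0259]
eef_rot: [[0.037, 0.999, 0.002], [0.999, -0.037, 0.001], [0.001, 0.002, -1.0]]
force: [-0.3, 1.4, 1.5]
finger_gap: 0.003
gripper_force: 0.3
```

Run:
```python
from h import *
p,D=report([.5936,-.0656,-.9896],('side',))
```

```text
t 5.6667 mouldW [ 0.5891 -0.0748 -0.8941] F [ 1.51000e-02 -1.92900e-01 -4.91255e+01] err 321 [(array([ 1.47000e-02, -1.91900e-01, -4.84438e+01]), 318)]
tcpF [ 0.0232 -0.1047] z 0.0253 force [-0.59563756  0.27192966  1.37536659]
```

Request:
jog_arm(
  deltas=[
    [1,[0.0078,0.009,0],0],
    [1,[0,0,-0.035],0],
    [1,[0,0,-0.03],0],
    [1,[-0.033,-0.0055,0],0],
    [1,[-0.033,-0.0055,0],0],
  ],
)

```text
time_s: 6.08
tcp_pos: [0.5979, -0.0432, 0.0911]
eef_rot: [[0.032, 0.999, 0.003], [0.999, -0.032, 0.0], [0.001, 0.003, -1.0]]
force: [-0.8, -1.3, -0.7]
finger_gap: -0.002
gripper_force: 0.0
```

Request:
jog_arm(
  deltas=[
    [1,[-0.033,-0.0055,0],0],
    [1,[-0.033,-0.0055,0],0],
    [1,[-0.033,-0.0055,0],0],
    [1,[-0.033,-0.0055,0],0],
    [1,[0,0,0.02],0],
  ],
)

```text
time_s: 6.5
tcp_pos: [0.5698, -0.1839, 0.0726]
eef_rot: [[0.044, 0.999, 0.005], [0.999, -0.044, -0.005], [-0.004, 0.005, -1.0]]
force: [0.7, -1.4, 0.6]
finger_gap: -0.003
gripper_force: 0.0
```

Request:
jog_arm(
  deltas=[
    [1,[0,0,0.045],0],
    [1,[0,0,0],0],
    [1,[0.0054,0.0059,0],0],
    [1,[0.0054,0.0059,0],0],
    [1,[0.0054,0.0059,0],0],
  ],
)

```text
time_s: 6.92
tcp_pos: [0.5897, -0.1599, 0.0297]
eef_rot: [[0.036, 0.999, 0.002], [0.999, -0.036, -0.001], [-0.001, 0.003, -1.0]]
force: [-0.3, -4.6, -0.9]
finger_gap: -0.002
gripper_force: 1.7
```

Request:
jog_arm(
  deltas=[
    [1,[0.0056,0.0056,0],0],
    [1,[0,0,0],0],
  ],
)

```text
time_s: 7.08
tcp_pos: [0.5958, -0.1533, 0.0291]
eef_rot: [[0.034, 0.999, 0.003], [0.999, -0.034, -0.0], [-0.0, 0.003, -1.0]]
force: [0.2, -0.3, 0.5]
finger_gap: 0.002
gripper_force: 0.0
```

Run:
```python
from h import *
p,D=report([.5891,-.0748,-.85])
```

```text
t 7.2833 mouldW [ 0.5936 -0.0651 -0.7421] F [ 1.93000e-02 -1.83000e-01 -4.04187e+01] err 3943 [(array([ 1.92000e-02, -1.83100e-01, -4.04032e+01]), 429), (array([ 2.05000e-02, -1.80100e-01, -3.90584e+01]), 3501)]
tcpF [ 0.0225 -0.2725] z 0.028 force [-1.1754667  -0.42980413  1.08415145]
```

Request:
jog_arm(
  deltas=[
    [1,[0.0065,0.0047,0],0],
    [1,[0.0065,0.0047,0],0],
    [1,[0,0,0],0],
    [1,[-0.01,-0.0065,0],0],
    [1,[0,0,-0.035],0],
  ],
)

```text
time_s: 7.7
tcp_pos: [0.5918, -0.1533, 0.0579]
eef_rot: [[0.038, 0.999, -0.009], [0.999, -0.038, 0.001], [0.0, -0.009, -1.0]]
force: [-0.9, -0.4, -0.5]
finger_gap: -0.004
gripper_force: 0.0
```

Request:
jog_arm(
  deltas=[
    [1,[0,0,-0.03],0],
    [1,[0.0328,-0.0025,0],0],
    [1,[0.0328,-0.0025,0],0],
    [1,[0.0328,-0.0025,0],0],
    [1,[0.0328,-0.0025,0],0],
  ],
)

```text
time_s: 8.12
tcp_pos: [0.5903, -0.0202, 0.0928]
eef_rot: [[0.037, 0.999, -0.0], [0.999, -0.037, 0.0], [0.0, -0.0, -1.0]]
force: [0.4, -0.6, -0.1]
finger_gap: 0.001
gripper_force: 0.0
```

Request:
jog_arm(
  deltas=[
    [1,[0.0328,-0.0025,0],0],
    [1,[0.0328,-0.0025,0],0],
    [1,[0,0,0],0],
  ],
)

```text
time_s: 8.37
tcp_pos: [0.5876, 0.0516, 0.0922]
eef_rot: [[0.029, 1.0, -0.001], [1.0, -0.029, 0.003], [0.003, -0.001, -1.0]]
force: [-0.5, 0.7, 0.1]
finger_gap: -0.004
gripper_force: 0.0
```

Run:
```python
from h import *
p,D=report([.597,-.058,-.61],('side',))
```

```text
t 8.4667 mouldW [ 0.5972 -0.056  -0.6467] F [ 2.2500e-02 -1.7380e-01 -3.4955e+01] err 223 [(array([ 2.2500e-02, -1.7380e-01, -3.4955e+01]), 223)]
tcpF [ 0.0097 -0.0726] z 0.0925 force [ 0.47211553 -1.09425241  0.73260924]
```

Request:
jog_arm(
  deltas=[
    [1,[0,0,0.035],0],
    [1,[0,0,0.032],0],
    [1,[0,0,0],0],
    [1,[-0.006,-0.0042,0],0],
    [1,[-0.006,-0.0042,0],0],
  ],
)

```text
time_s: 8.88
tcp_pos: [0.58, 0.032, 0.027]
eef_rot: [[0.037, 0.999, 0.001], [0.999, -0.037, -0.0], [-0.0, 0.001, -1.0]]
force: [0.8, 3.5, -0.5]
finger_gap: -0.001
gripper_force: 1.4
```

Request:
jog_arm(
  deltas=[
    [1,[-0.006,-0.0042,0],0],
    [1,[-0.006,-0.0042,0],0],
    [1,[-0.0065,-0.0036,0],0],
    [1,[0,0,0],0],
  ],
)

```text
time_s: 9.22
tcp_pos: [0.5669, 0.0143, 0.0271]
eef_rot: [[0.037, 0.999, 0.002], [0.999, -0.037, 0.001], [0.001, 0.002, -1.0]]
force: [0.4, -0.1, 1.1]
finger_gap: -0.0
gripper_force: 0.1
```

Run:
```python
from h import *
p,D=report([.594,-.065,-.5],('side',))
```

```text
t 9.3167 mouldW [ 0.5941 -0.0682 -0.4299] F [ 1.99000e-02 -1.86100e-01 -2.25317e+01] err 308 [(array([ 1.99000e-02, -1.85900e-01, -2.23758e+01]), 305)]
tcpF [-0.0098 -0.1042] z 0.0266 force [-0.2561324  -0.72907986  0.43143247]
```

Request:
jog_arm(
  deltas=[
    [1,[-0.0047,-0.0017,0],0],
    [1,[-0.0047,-0.0017,0],0],
    [1,[0,0,0],0],
    [1,[0.0113,0.0041,0],0],
    [1,[0,0,-0.035],0],
  ],
)

```text
time_s: 9.73
tcp_pos: [0.5656, 0.0194, 0.0563]
eef_rot: [[0.035, 0.999, -0.007], [0.999, -0.035, -0.001], [-0.001, -0.007, -1.0]]
force: [-1.4, 0.8, -0.3]
finger_gap: -0.003
gripper_force: 0.0
```

Request:
jog_arm(
  deltas=[
    [1,[0,0,-0.03],0],
    [1,[-0.0309,0.0115,0],0],
    [1,[-0.0309,0.0115,0],0],
    [1,[-0.0309,0.0115,0],0],
    [1,[-0.0309,0.0115,0],0],
  ],
)

```text
time_s: 10.15
tcp_pos: [0.6102, -0.1085, 0.091]
eef_rot: [[0.035, 0.999, 0.001], [0.999, -0.035, -0.0], [-0.0, 0.001, -1.0]]
force: [0.8, -1.0, -0.3]
finger_gap: -0.001
gripper_force: 0.0
```

Request:
jog_arm(
  deltas=[
    [1,[-0.0309,0.0115,0],0],
    [1,[-0.0309,0.0115,0],0],
    [1,[0,0,0],0],
  ],
)

```text
time_s: 10.4
tcp_pos: [0.6308, -0.1773, 0.0911]
eef_rot: [[0.042, 0.999, 0.001], [0.999, -0.042, -0.004], [-0.004, 0.001, -1.0]]
force: [-0.3, -0.9, 0.5]
finger_gap: -0.002
gripper_force: 0.0
```

Run:
```python
from h import *
p,D=report([.592,-.074,-.33])
```

```text
t 10.6 mouldW [ 0.5927 -0.0748 -0.4114] F [ 1.88000e-02 -1.92800e-01 -2.14741e+01] err 2248 [(array([ 1.87000e-02, -1.93300e-01, -2.14617e+01]), 135), (array([ 1.74000e-02, -1.93000e-01, -1.91414e+01]), 2097)]
tcpF [ 0.0598 -0.2856] z 0.0905 force [ 0.47208751  0.5858063  -0.58029909]
```

Request:
jog_arm(
  deltas=[
    [1,[-0.004,-0.006,0.03],0],
    [1,[0,0,0.035],0],
    [1,[0,0,0],0],
    [1,[0.0075,0.0028,0],0],
    [1,[0.0075,0.0028,0],0],
  ],
)

```text
time_s: 11.02
tcp_pos: [0.6311, -0.1587, 0.0273]
eef_rot: [[0.036, 0.999, 0.001], [0.999, -0.036, -0.0], [-0.0, 0.001, -1.0]]
force: [0.7, -3.5, 0.1]
finger_gap: -0.001
gripper_force: 1.1
```

Request:
jog_arm(
  deltas=[
    [1,[0.0078,0.002,0],0],
    [1,[0.0078,0.002,0],0],
    [1,[0,0,0],0],
  ],
)

```text
time_s: 11.27
tcp_pos: [0.6366, -0.1418, 0.0274]
eef_rot: [[0.034, 0.999, 0.003], [0.999, -0.034, -0.0], [0.0, 0.003, -1.0]]
force: [-0.3, 0.7, 0.2]
finger_gap: -0.004
gripper_force: 0.0
```

Run:
```python
from h import *
p,D=report([.592,-.067,-.2])
```

```text
t 11.4667 mouldW [ 0.5925 -0.062  -0.2378] F [  0.0182  -0.18   -11.5227] err 4561 [(array([  0.0265,  -0.1497, -16.2951]), 2323), (array([ 0.0115, -0.1787, -9.8451]), 2187)]
tcpF [ 0.0633 -0.26  ] z 0.0261 force [ 0.49984436 -0.2454592   0.07732556]
```

Request:
jog_arm(
  deltas=[
    [1,[-0.0118,-0.0023,0],0],
    [1,[0,0,-0.035],0],
    [1,[0,0,-0.03],0],
    [1,[0.03,-0.0158,0],0],
    [1,[0.03,-0.0158,0],0],
  ],
)

```text
time_s: 11.88
tcp_pos: [0.6027, -0.097, 0.0924]
eef_rot: [[0.04, 0.999, 0.003], [0.999, -0.04, -0.001], [-0.001, 0.003, -1.0]]
force: [1.1, 1.2, -1.0]
finger_gap: -0.0
gripper_force: 0.0
```

Request:
jog_arm(
  deltas=[
    [1,[0.03,-0.0158,0],0],
    [1,[0.03,-0.0158,0],0],
    [1,[0.03,-0.0158,0],0],
    [1,[0.03,-0.0158,0],0],
    [1,[0,0,0],0],
  ],
)

```text
time_s: 12.3
tcp_pos: [0.5412, 0.033, 0.0903]
eef_rot: [[0.031, 1.0, -0.002], [1.0, -0.031, 0.002], [0.002, -0.002, -1.0]]
force: [0.5, 1.8, -0.2]
finger_gap: -0.002
gripper_force: 0.0
```

Run:
```python
from h import *
p,D=report([.592,-.063,-.22])
a=D['top']['pixels'][60:330,170:420];b=D['side']['pixels'][120:330,120:370]
cv2.imwrite('pics/s2.png',np.hstack([cv2.resize(a,(400,432)),cv2.resize(b,(400,432))]))
```

```text
t 12.5 mouldW [ 0.5911 -0.0633 -0.2496] F [  0.0168  -0.1813 -12.2023] err 2766 [(array([  0.0166,  -0.184 , -12.7626]), 2430), (array([  0.0179,  -0.1818, -11.244 ]), 315)]
tcpF [-0.0336 -0.0936] z 0.0909 force [-0.75306699  0.1407106   0.4939344 ]
```

View pics/s2.png

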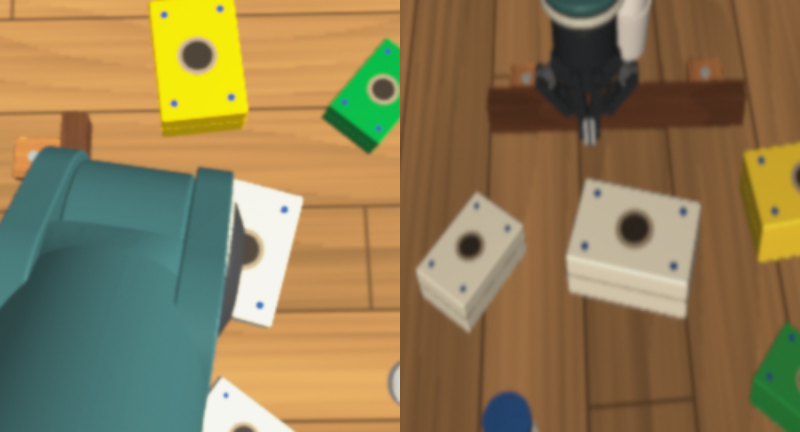

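The right-hand view shows the mould at about −12° to the fence, with the fingers in front of its far-left corner. One more push at this corner should square it.

Request:
jog_arm(
  deltas=[
    [1,[0,0,0.035],0],
    [1,[0,0,0.03],0],
    [1,[0,0,0],0],
    [1,[-0.0072,-0.001,0],0],
    [1,[-0.0072,-0.001,0],0],
  ],
)

```text
time_s: 12.92
tcp_pos: [0.5417, 0.012, 0.0268]
eef_rot: [[0.037, 0.999, 0.001], [0.999, -0.037, -0.0], [-0.0, 0.001, -1.0]]
force: [-1.7, 3.8, -0.7]
finger_gap: 0.001
gripper_force: 1.5
```

Request:
jog_arm(
  deltas=[
    [1,[-0.0072,-0.001,0],0],
    [1,[-0.0072,-0.0008,0],0],
    [1,[-0.005,0,0],0],
    [1,[0,0,0],0],
  ],
)

```text
time_s: 13.25
tcp_pos: [0.539, -0.0076, 0.027]
eef_rot: [[0.038, 0.999, 0.001], [0.999, -0.038, 0.0], [0.0, 0.001, -1.0]]
force: [-0.3, -0.5, -0.2]
finger_gap: -0.0
gripper_force: 0.0
```

Run:
```python
from h import *
p,D=report([.591,-.073,-.05],('side',))
```

```text
t 13.35 mouldW [ 0.5964 -0.0772 -0.1385] F [ 0.0226 -0.195  -5.8338] err 190 [(array([ 0.0226, -0.195 , -5.8338]), 190)]
tcpF [-0.0371 -0.1268] z 0.0266 force [-0.49296241 -0.0506524  -0.74824344]
```

Request:
jog_arm(
  deltas=[
    [1,[0.012,0.001,0],0],
    [1,[0,0,-0.035],0],
    [1,[0,0,-0.03],0],
    [1,[-0.0276,0.0199,0],0],
    [1,[-0.0276,0.0199,0],0],
  ],
)

```text
time_s: 13.77
tcp_pos: [0.5797, -0.0483, 0.093]
eef_rot: [[0.031, 1.0, 0.004], [1.0, -0.031, 0.001], [0.001, 0.004, -1.0]]
force: [0.5, 0.2, -0.3]
finger_gap: -0.003
gripper_force: 0.0
```

Request:
jog_arm(
  deltas=[
    [1,[-0.0276,0.0199,0],0],
    [1,[-0.0276,0.0199,0],0],
    [1,[-0.0276,0.0199,0],0],
    [1,[-0.0276,0.0199,0],0],
    [1,[0,0,0],0],
  ],
)

```text
time_s: 14.18
tcp_pos: [0.6554, -0.1696, 0.0911]
eef_rot: [[0.041, 0.999, 0.002], [0.999, -0.041, -0.004], [-0.004, 0.002, -1.0]]
force: [0.9, -1.2, -0.1]
finger_gap: 0.0
gripper_force: 0.0
```

Run:
```python
from h import *
p,D=report([.595,-.076,-.12])
```

```text
t 14.3833 mouldW [ 0.5961 -0.0764 -0.1433] F [ 0.0223 -0.1943 -6.1129] err 2096 [(array([ 0.0226, -0.1925, -7.8227]), 636), (array([ 0.0223, -0.1943, -6.1129]), 1453)]
tcpF [ 0.0827 -0.2781] z 0.0906 force [-0.75008935  1.76221414 -0.61515329]
```

Request:
jog_arm(
  deltas=[
    [1,[0,0,0.035],0],
    [1,[0,0,0.03],0],
    [1,[0,0,0],0],
    [1,[0.008,0.0006,0],0],
    [1,[0.007,0.0004,0],0],
  ],
)

```text
time_s: 14.8
tcp_pos: [0.6558, -0.148, 0.0274]
eef_rot: [[0.036, 0.999, 0.001], [0.999, -0.036, -0.0], [-0.0, 0.001, -1.0]]
force: [0.5, 0.2, -0.3]
finger_gap: 0.002
gripper_force: 0.0
```

Request:
jog_arm(
  deltas=[
    [1,[0.007,0,0],0],
    [1,[0.006,0,0],0],
    [1,[0,0,0],0],
    [1,[-0.035,0,0],0],
    [1,[0,0,0],0],
  ],
)

```text
time_s: 15.22
tcp_pos: [0.6536, -0.1761, 0.0271]
eef_rot: [[0.04, 0.999, 0.001], [0.999, -0.04, -0.003], [-0.003, 0.001, -1.0]]
force: [-0.9, -2.4, -0.3]
finger_gap: -0.001
gripper_force: 0.0
```

Run:
```python
from h import *
p,D=report([.595,-.072,-.04])
a=D['top']['pixels'][60:330,170:420];b=D['side']['pixels'][120:330,120:370]
cv2.imwrite('pics/s3.png',np.hstack([cv2.resize(a,(400,432)),cv2.resize(b,(400,432))]))
```

```text
t 15.4167 mouldW [ 0.5933 -0.0687 -0.0402] F [ 0.0191 -0.1866 -0.2025] err 2649 [(array([ 0.0193, -0.1848, -3.1876]), 893), (array([ 0.0138, -0.185 ,  5.0002]), 1721)]
tcpF [ 0.084  -0.2857] z 0.0261 force [-0.29427741  0.78477679 -0.24840104]
```

View pics/s3.png

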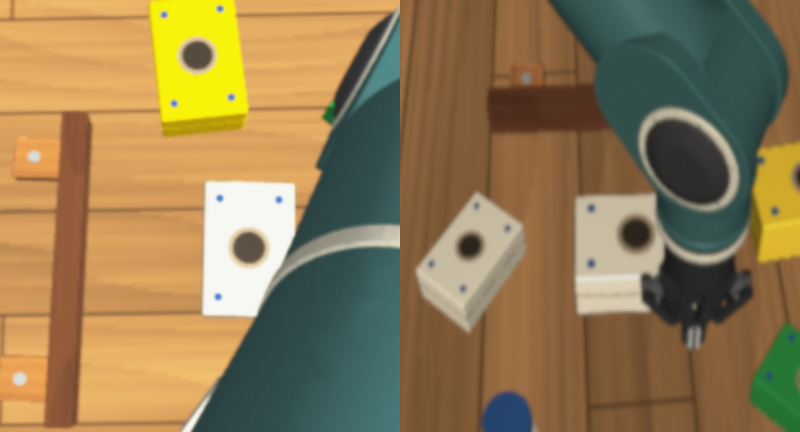

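The top view shows the mould nearly parallel to the fence: its left edge runs (206,182)–(203,314) and the fence edge (91,120)–(75,427). The arm hides part of the mould, so I'll use the blue dots for the exact angle.

```bash
cat >> h.py <<'E'
def dots(p,r=.085,cam='top'):
    d=capture(cam); im=d['pixels'].astype(int); k=((im[...,0]-im[...,2]>40)).astype(np.uint8)
    n,_,st,ce=cv2.connectedComponentsWithStats(k); w=np.clip(im[...,0]-im[...,2],0,None)
    out=[]
    for i in range(1,n):
        if 4<=st[i,4]<80:
            m=(_==i)*w; v,u=np.nonzero(m); ww=m[v,u]; c=[(u*ww).sum()/ww.sum(),(v*ww).sum()/ww.sum()]
            P=ray(d,c,.06)
            if np.hypot(P[0]-p[0],P[1]-p[1])<r: out.append(np.r_[toF(P[0],P[1])[:2],st[i,4]])
    return np.array(out)
E
python3 - <<'E'
from h import *
for c in ('top','side'): print(dots([.593,-.068],cam=c).round(4).tolist())
E
```

```text
[[0.0751, -0.1546, 16.0], [0.0747, -0.2209, 16.0], [-0.0353, -0.1539, 17.0]]
[]
```

The dots put the mould at −0.3° to the fence and its middle 4 mm from the start. Now I open the hand, centre it behind the long side and push with both finger tips.

Request:
jog_arm(
  deltas=[
    [-1,[0,-0.032,0],0],
    [-1,[0,-0.032,0],0],
    [-1,[0,0,0],0],
    [-1,[0,0,0],0],
    [-1,[0,0,0],0],
  ],
)

```text
time_s: 15.93
tcp_pos: [0.591, -0.1679, 0.0261]
eef_rot: [[0.035, 0.999, 0.001], [0.999, -0.035, 0.0], [0.0, 0.001, -1.0]]
force: [0.2, -0.0, 0.9]
finger_gap: 0.708
gripper_force: 0.0
```

Request:
jog_arm(
  deltas=[
    [-1,[0,0,0],0],
    [-1,[0,0,0],0],
    [-1,[0,0,0],0],
    [-1,[0,0,0.014],0],
    [-1,[0,0,0],0],
  ],
)

```text
time_s: 16.35
tcp_pos: [0.5894, -0.1682, 0.0095]
eef_rot: [[0.036, 0.999, -0.002], [0.999, -0.036, 0.0], [0.0, -0.002, -1.0]]
force: [-0.2, 0.2, -1.2]
finger_gap: 1.001
gripper_force: 0.0
```

Request:
jog_arm(
  deltas=[
    [-1,[0.008,0,0],0],
    [-1,[0.008,0,0],0],
    [-1,[0.008,0,0],0],
    [-1,[0.008,0,0],0],
    [-1,[0.008,0,0],0],
  ],
)

```text
time_s: 16.77
tcp_pos: [0.5919, -0.1278, 0.012]
eef_rot: [[0.036, 0.999, 0.001], [0.999, -0.036, -0.0], [-0.0, 0.001, -1.0]]
force: [0.3, -5.1, -1.9]
finger_gap: 1.002
gripper_force: 2.5
```

Request:
jog_arm(
  deltas=[
    [-1,[0.008,0,0],0],
    [-1,[0.008,0,0],0],
    [-1,[0.008,0,0],0],
    [-1,[0,0,0],0],
  ],
)

```text
time_s: 17.1
tcp_pos: [0.5928, -0.103, 0.0119]
eef_rot: [[0.035, 0.999, 0.0], [0.999, -0.035, 0.0], [0.0, 0.0, -1.0]]
force: [-0.3, 0.6, 0.2]
finger_gap: 1.001
gripper_force: 0.0
```

Run:
```python
from h import *
o=manip.get_obs();print(toF(*o['tcp_pos'][:2]),o['tcp_pos'],o['time_s'])
print(dots([.593,-.055]).round(4).tolist(),dots([.593,-.055],cam='side').round(4).tolist())
d=capture('side'); t=capture('top')
a=t['pixels'][60:330,170:420];b=d['pixels'][120:330,120:370]
cv2.imwrite('pics/s4.png',np.hstack([cv2.resize(a,(400,432)),cv2.resize(b,(400,432))]))
```

```text
[ 0.01993386 -0.22087405  2.1       ] [ 0.59282682 -0.10295616  0.01186558] 17.1
[[0.0746, -0.1254, 14.0], [-0.0362, -0.1265, 22.0]] []
```

View pics/s4.png

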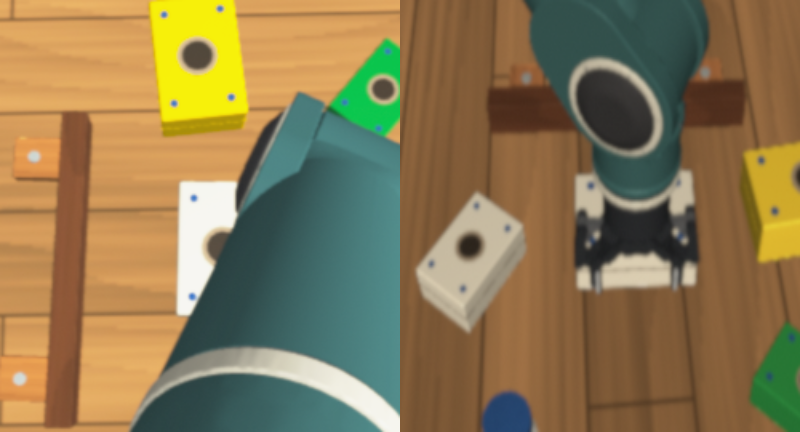

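Both open fingers bear on the long side near its ends (right view, (597,280) and (677,280)). The front face is about 109 mm from the fence, so I keep pushing and slow down at the end.

Request:
jog_arm(
  deltas=[
    [-1,[0.008,0,0],0],
    [-1,[0.008,0,0],0],
    [-1,[0.008,0,0],0],
    [-1,[0.008,0,0],0],
    [-1,[0.008,0,0],0],
  ],
)

```text
time_s: 17.72
tcp_pos: [0.594, -0.0654, 0.0118]
eef_rot: [[0.038, 0.999, 0.0], [0.999, -0.038, -0.001], [-0.001, 0.0, -1.0]]
force: [-0.0, -6.8, 1.1]
finger_gap: 0.999
gripper_force: 3.4
```

Request:
jog_arm(
  deltas=[
    [-1,[0.008,0,0],0],
    [-1,[0.008,0,0],0],
    [-1,[0.008,0,0],0],
    [-1,[0.008,0,0],0],
    [-1,[0.008,0,0],0],
  ],
)

```text
time_s: 18.13
tcp_pos: [0.5955, -0.0255, 0.0118]
eef_rot: [[0.038, 0.999, 0.0], [0.999, -0.038, -0.001], [-0.001, 0.0, -1.0]]
force: [-0.1, -6.7, 2.0]
finger_gap: 0.995
gripper_force: 3.5
```

Request:
jog_arm(
  deltas=[
    [-1,[0.006,0,0],0],
    [-1,[0.005,0,0],0],
    [-1,[0.004,0,0],0],
    [-1,[0.003,0,0],0],
    [-1,[0.003,0,0],0],
  ],
)

```text
time_s: 18.55
tcp_pos: [0.5963, -0.0047, 0.0118]
eef_rot: [[0.038, 0.999, 0.0], [0.999, -0.038, -0.001], [-0.001, 0.0, -1.0]]
force: [-0.5, -7.4, 1.7]
finger_gap: 1.003
gripper_force: 3.6
```

Run:
```python
from h import *
o=manip.get_obs();print(toF(*o['tcp_pos'][:2]),o['time_s'],o['force'])
print(dots([.595,.05],r=.1).round(4).tolist())
```

```text
[ 0.01977004 -0.12255173  2.1       ] 18.55 [-0.46092502 -7.4392962   1.68054253]
[]
```

Request:
jog_arm(
  deltas=[
    [-1,[0.003,0,0],0],
    [-1,[0.003,0,0],0],
    [-1,[0.002,0,0],0],
    [-1,[0.002,0,0],0],
    [-1,[0.001,0,0],0],
  ],
)

```text
time_s: 19.02
tcp_pos: [0.5967, 0.0063, 0.0118]
eef_rot: [[0.038, 0.999, 0.0], [0.999, -0.038, -0.001], [-0.001, 0.0, -1.0]]
force: [-0.4, -7.0, 1.5]
finger_gap: 1.003
gripper_force: 3.6
```

Request:
jog_arm(
  deltas=[
    [-1,[0.001,0,0],0],
    [-1,[0.001,0,0],0],
    [-1,[0.001,0,0],0],
    [-1,[0,0,0],0],
  ],
)

```text
time_s: 19.35
tcp_pos: [0.5965, 0.0076, 0.0118]
eef_rot: [[0.039, 0.999, 0.0], [0.999, -0.039, -0.003], [-0.003, 0.0, -1.0]]
force: [-3.1, -13.5, 4.0]
finger_gap: 1.0
gripper_force: 7.0
```

Request:
jog_arm(
  deltas=[
    [-1,[0.001,0,0],0],
    [-1,[0.001,0,0],0],
    [-1,[0.001,0,0],0],
    [-1,[0.001,0,0],0],
    [-1,[0,0,0],0],
  ],
)

```text
time_s: 19.77
tcp_pos: [0.5964, 0.0076, 0.0119]
eef_rot: [[0.041, 0.999, 0.0], [0.999, -0.041, -0.007], [-0.007, 0.0, -1.0]]
force: [-2.7, -34.2, 3.6]
finger_gap: 1.004
gripper_force: 17.1
```

It is stalled firmly at 34 N. I back off along tool −x, raise the hand and move it clear.

Request:
jog_arm(
  deltas=[
    [-1,[-0.006,0,0],0],
    [-1,[-0.015,0,0],0],
    [-1,[-0.03,0,0],0],
    [-1,[-0.03,0,0],0],
    [-1,[0,0,-0.035],0],
  ],
)

```text
time_s: 20.18
tcp_pos: [0.5901, -0.073, 0.0425]
eef_rot: [[0.043, 0.999, -0.008], [0.999, -0.043, -0.003], [-0.003, -0.007, -1.0]]
force: [-1.8, 0.3, -1.9]
finger_gap: 1.0
gripper_force: 0.0
```

Request:
jog_arm(
  deltas=[
    [-1,[0,0,-0.04],0],
    [-1,[0,0,-0.04],0],
    [-1,[0,0,-0.04],0],
    [-1,[-0.03,0,-0.02],0],
    [-1,[-0.03,0,0],0],
  ],
)

```text
time_s: 20.6
tcp_pos: [0.594, -0.126, 0.1917]
eef_rot: [[0.033, 0.999, 0.007], [0.999, -0.033, 0.0], [0.001, 0.007, -1.0]]
force: [-0.3, -0.0, -0.1]
finger_gap: 0.997
gripper_force: 0.0
```

Run:
```python
from h import *
q=dots([.595,.05],r=.1);print(q.round(4).tolist(),dots([.595,.05],r=.1,cam='side').round(4).tolist())
p,D=report([.597,.066,-.04])
b=D['side']['pixels'][90:300,120:370];a=D['top']['pixels'][100:350,130:380]
cv2.imwrite('pics/s5.png',np.hstack([cv2.resize(a,(400,400)),cv2.resize(b,(400,400))]))
```

```text
[[0.0751, -0.015, 16.0], [0.0747, -0.0814, 16.0], [-0.0355, -0.0145, 15.0], [-0.0358, -0.0807, 17.0]] []
t 20.9 mouldW [ 0.5991  0.0694 -0.0348] F [ 0.0199 -0.0484  0.1064] err 2638 [(array([ 0.0203, -0.0494, -0.4072]), 210), (array([ 0.018 , -0.0479,  0.3306]), 2415)]
tcpF [ 0.0196 -0.2436] z 0.1862 force [0.1952524  1.13139928 0.45107844]
```

View pics/s5.png

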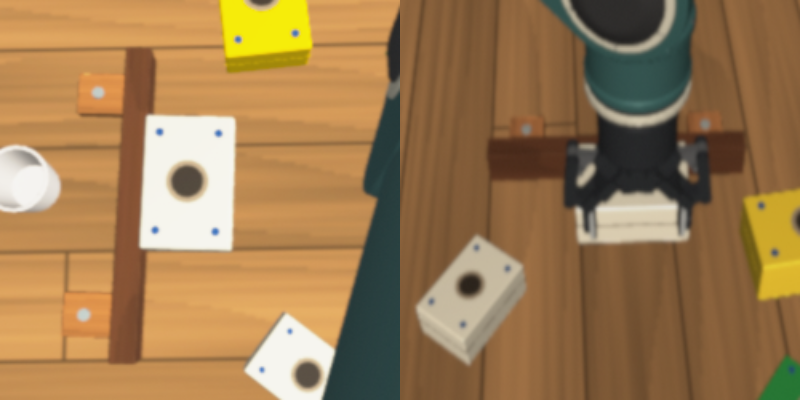

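The left view shows the mould lying flat along the fence with no gap, centred between its ends, and the hand clear. Cup and small block are unmoved. I let the arm settle and hand in.

Request:
jog_arm(
  deltas=[
    [-1,[0,0,-0.02],0],
    [-1,[0,0,0],0],
    [-1,[0,0,0],0],
  ],
)

```text
time_s: 21.15
tcp_pos: [0.5922, -0.1257, 0.207]
eef_rot: [[0.035, 0.999, 0.001], [0.999, -0.035, 0.0], [0.0, 0.001, -1.0]]
force: [-0.4, -1.4, -0.8]
finger_gap: 1.0
gripper_force: 0.0
```

```bash
python3 -c "
from rig import job; print(job.finish_job())"
```

```text
the job is handed in; nothing more can be done
None
```

I walked the mould round with its middle measuring at most about 1 cm from its start, pushed a long side flat against the fence between its ends (last measured within about 0.5° of parallel), took the hand away and handed the job in at about 21 s; no verdict came back.

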